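Set out the bench for making up a calibration standard

ROBOT

A 6-joint arm with a two-finger parallel gripper is mounted at the origin on the work surface. World frame = base frame: x ahead of the robot, y to its left, z up, the work surface at z = 0. Lengths are in mm, angles in rad, forces in N, time in s.
With the tool pointing down it reaches from about 350 to 775 mm from the base axis. Payload 7.3 kg.
Tool frame: the origin (TCP) lies on the front face of the gripper's body, between the roots of the fingers; the fingertips stand 66 mm ahead of it and the grasp point (between the pads) lies 47 mm ahead of it (bot.tip_extent is the distance from the TCP to the fingertips, in mm); z points along the fingers, y is the line along which they close (so a half turn about z gives the same grasp; the last joint's range is limited). The gripper opens to 92 mm and grips with 3 to 60 N. Pads are 19 mm wide; open, the fingers measure 130 mm over their backs; the gripper's body (75 mm by 190 mm) begins 47 mm behind the grasp point.
Start: joints at [1.038, 0.342, 1.524, -0, 1.275, -0.146], TCP at [198.028, 486.234, 292.241] pointing down, gripper open.
Joint ranges: [-2.53, 2.53], [-0.77, 2.02], [0.04, 2.7], [-1, 4.14], [0.28, 2.66], [-3.11, 3.11]. Speed limits (rad/s): [2.57, 2.57, 3.14, 3.14, 3.14, 3.14].

INTERFACE

Orientations are given as [roll, pitch, yaw] about the fixed x, y, z axes, in that order (R = Rz(yaw) Ry(pitch) Rx(roll)).
In Python, from plant import readout, viewer, order, bot gives the robot as it stands.
- The arm moves only by the shell command python3 -m creep 'ROWS'. ROWS is text: rows parted by semicolons, each of 7 numbers parted by spaces: the shift along the world's x, y, z in m, then the turn, a rotation vector about the world's x, y, z in rad, then the opening in per cent of the stroke, from 0 (shut) to 100 (fully open). A call has 1 to 8 rows; each row shifts and turns the commanded pose from where the row before left it; what a row does not reach is not made up. A row lasts 1/12 s, in which the tool goes at most 41.7 mm and 7.16 degrees, less where a joint would pass 70% of its speed; a pose out of reach is approached as far as the arm can. A call is refused whole if a number of a shift passes 0.0417 or a number of a turn 0.125, either way. A call with a gripper value outside its range is refused whole. The fingers move at their own pace and stop on an object; the grip force is fixed at half the most. Time passes only in rows, so rows that do not move let the fingers close. It gives the time, the measured TCP pose, the force, the opening and the grip force at its end, in the units of the state.
- readout.get_obs(): the state, without advancing time (a new reading comes with each control period).
- viewer.capture(name): name is "scene" or "top" or "wrist"; returns the picture (384x512x3 uint8, red, green, blue); there is no depth.
- viewer.camera_info(name): a dict with "fx", "fy", "cx", "cy" (pixels), "origin" and "rotation" of the camera in the world. Camera axes: x right, y up, looking along -z (the intrinsics and any distortion apply to the point x, -y, -z); pixel columns grow to the right and rows downward; lengths in mm; the calibration is good to about 2 mm. A picture is of the moment at which its call begins: read the wrist's pose just before it. camera_info takes no time and is no camera call; for the wrist camera it gives the pose at the moment of the call.
- order.close_job(): hands the job in; it is judged then, once.
The state is a dict: "time": time; "joint_positions": joint angles; "dq": joint speeds; "tau": joint torques, N m; "tool_pos": TCP position; "tcp_rot": TCP orientation; "contact_force": force on the tool from outside, world axes, zero at the start; "moment": the same for the moment, N m; "grip_width": finger opening in mm; "finger_force": force on a finger pad.
Only numpy, scipy, OpenCV 4.12 (cv2) and the standard library are available. Lean on these libraries where they do the work, as an engineer would, in place of code of your own. Each camera call takes 0.05 s, during which the arm holds its last target. There are 200 camera calls.

TASK

Set out the bench for making up a standard: stand the small weighing bottle in the middle of the balance pan, the beaker in the middle of the stirrer plate with the watch glass covering it squarely (hollow side up, as it lies), the amber solvent bottle in the gap midway between the balance and the stirrer, in line with pan and plate, and the volumetric flask on the bench close beside the stirrer (two or three fingers' breadth from it), on the side away from the balance and level with the middle of the plate. Everything is glass and stays upright: set each piece down rather than drop it, knock nothing over, and leave the glove box, the vial rack and the marker pen where they are.

Things in the scene. Friction and masses are not known exactly. Their poses are not given: they have to be found in the camera images.
- stirrer: Compact magnetic stirrer, fixed to the bench: cream housing 120 mm wide (y) and 150 mm deep (its own x from -89 to +61 mm), top of housing 40 mm above the bench; a round white plate 112 mm across sits on it, plate top 52 mm above the bench. Control knob on the front, its -x side, which faces roughly towards the robot. Origin on the bench straight below the plate's centre; x points to its back, y to its left as seen from the robot, z up.
- balance: Portable laboratory balance, fixed to the bench: cream housing 150 mm wide (y) and 175 mm deep (its own x from -100 to +75 mm), top of housing 34 mm above the bench; round steel pan 112 mm across, pan top 50 mm above the bench (the pan does not sink noticeably). Grey panel with display at its front, the -x side, roughly towards the robot. Origin on the bench straight below the pan's centre; axes as for the stirrer. It stands to the left or to the right of the stirrer.
- beaker: Empty 100 ml glass beaker, open at the top, straight-sided: outside diameter 50 mm, height 70 mm, wall 2.5 mm, small look-only pouring lip at +x, about 50 g. Origin at the centre of its underside, z up. Stands upright on the bench at the start.
- watch_glass: Watch glass: shallow clear glass dish 65 mm across, 11 mm high overall, hollow side up; its rim edge is upright and lies 8.5 to 11 mm above the surface it lies on, the underside slopes in from there to a flat foot 24 mm across. About 25 g. Origin at the centre of the underside of the foot, z up. On the beaker its foot dips about 3 mm into the mouth, so its origin then lies about 67 mm above the beaker's origin.
- weighing_bottle: Small low weighing bottle, glass with a stopper on and a white band: body 40 mm across up to 30 mm high, stopper flange 43 mm across from 30 to 34 mm, stopper knob 16 mm across up to 50 mm high. One rigid piece, about 45 g. Origin at the centre of its underside, z up.
- solvent_bottle: Amber 100 ml solvent bottle with a pale label: body 56 mm across up to 60 mm high, shoulder, then a ribbed black screw cap 45 mm across from 82 to 106 mm high. One rigid piece, about 180 g. Origin at the centre of its underside, z up.
- flask: 50 ml volumetric flask, stoppered: pear-shaped glass bulb 51 mm across at the widest (20 mm high) on a flat foot 36 mm across, a straight slim neck 14 mm in diameter from 58 to 116 mm high, then a rim 17 mm across and a white stopper 18 mm across with its flat top 130 mm high; best held by the top of the neck, just below the stopper. One rigid piece, about 70 g. Origin at the centre of its underside, z up.
- glove_box: Bystander: dark blue cardboard glove box 230 x 120 x 70 mm high, loose, out to one side. Origin at the centre of its underside, long side along its x.
- vial_rack: Bystander: flat blue vial rack 200 x 90 mm with small capped vials, 41 mm high, loose, out to the other side. Origin at the centre of its underside, long side along its x.
- marker: Bystander: marker pen 130 mm long and 12 mm thick, lying along its own y beyond the stirrer and balance. Origin under its middle.
There are look-alikes about, which are no part of the job. Leave any green look-alike of the beaker alone.

How it is judged:
By the outcome, as a careful person would: the job done as asked, in the order asked, and still so for the second after the job is handed in, with the robot touching nothing.
It also fails if it takes over 125 s, if anything falls off the work surface, if the arm or the gripper's body presses on something with over 40 N, if the wrist force passes 120 N, or if a joint passes its speed limit or range.

## Working session

There is one attempt and no reset: what is moved stays moved. The work goes in short steps, Python scripts to look and compute and a shell command to move; the robot and the scene stay as the last step left them, time stands still between calls to the robot, and variables do not carry over. Pictures are saved under pics/ and viewed, at most 17 in all, crops included, and the job is handed in when it is done.

```bash
mkdir -p pics; ls; python3 - <<'E'
from plant import readout, viewer, order, bot
import cv2
print(readout.get_obs())
for n in("scene","top"):
    im=viewer.capture(n); cv2.imwrite(f"pics/{n}0.png",cv2.resize(im[:,:,::-1],(800,600),interpolation=cv2.INTER_CUBIC)); cv2.imwrite(f"pics/raw_{n}0.png",im[:,:,::-1]); print(viewer.camera_info(n))
E
```

```text
pics
{'time': 0.0, 'joint_positions': array([ 1.03799150e+00,  3.42720673e-01,  1.52501238e+00, -1.02352124e-06,
        1.27535614e+00, -1.46038406e-01]), 'dq': array([-4.12483259e-04,  8.57827267e-04,  1.69072104e-05, -1.58444255e-03,
        4.25420533e-06, -1.03072437e-03]), 'tau': array([ 2.68874510e-04, -4.31248319e+01, -2.44213575e+01,  7.17106042e-02,
        5.60665154e-02, -9.83144105e-05]), 'tool_pos': array([197.87451769, 485.96392324, 291.54755376]), 'tcp_rot': array([-3.14011190e+00, -2.16807885e-04,  2.75482637e+00]), 'contact_force': array([ 0.34305851, -0.52634874, -1.17270372]), 'moment': array([-0.02396548, -0.02715129,  0.01754162]), 'finger_force': 0.0, 'grip_width': 91.64358407476168}
{'fx': 380.6323809660403, 'fy': 380.6323809660403, 'cx': 256.94906993352663, 'cy': 196.7261174034694, 'origin': array([ 960.39901271,  501.66058077, 1045.03828731]), 'rotation': array([0.53497828, 0.0134898 , 2.53512212])}
{'fx': 371.7961382597038, 'fy': 371.7961382597038, 'cx': 252.3035625541146, 'cy': 196.40786219854886, 'origin': array([ 484.57389758,   -6.14655009, 1030.2455529 ]), 'rotation': array([ 0.13712458, -0.00402725, -1.56517264])}
```

View pics/top0.png

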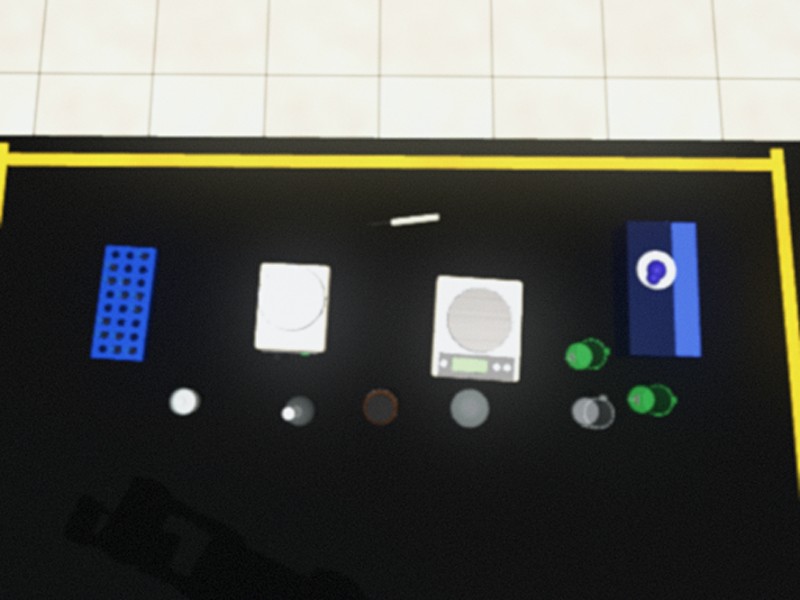

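View pics/scene0.png

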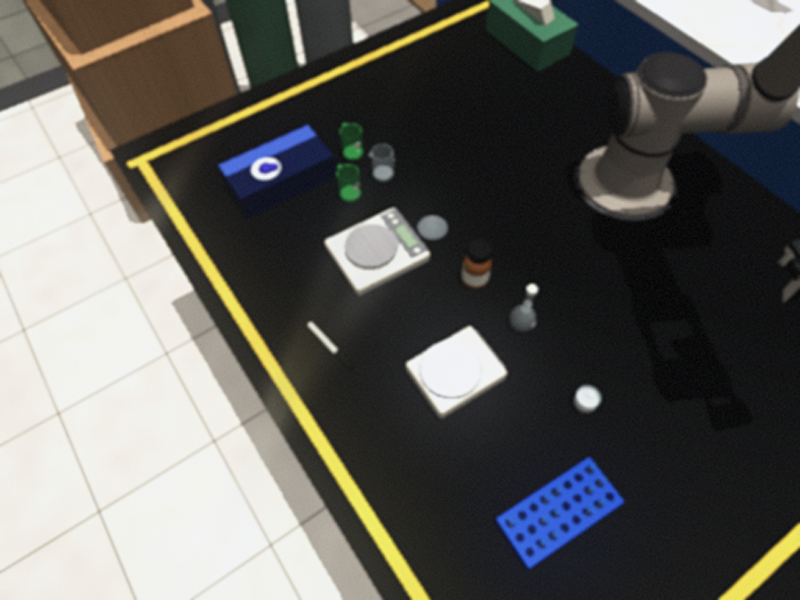

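The top view shows (800x600 px) the stirrer plate at (293,299), the balance pan at (479,320), the weighing bottle at (184,401), the flask at (298,410), the solvent bottle at (380,407) and the watch glass at (470,408).

Beaker candidates are clear (593,412), green (588,354) and green (652,400). The clear one fits, because green ones are look-alikes. I'll confirm with enlarged crops.

```bash
python3 - <<'E'
import cv2,numpy as np
im=cv2.imread("pics/raw_top0.png")
def crop(c0,c1,r0,r1,s,n,g=1.0):
    a=cv2.resize(im[r0:r1,c0:c1],None,fx=s,fy=s,interpolation=cv2.INTER_CUBIC)
    a=(255*(a/255.)**g).astype(np.uint8)
    for c in range((c0+9)//10*10,c1,10): cv2.line(a,((c-c0)*s,0),((c-c0)*s,6 if c%50 else 16),(0,255,255),1)
    for r in range((r0+9)//10*10,r1,10): cv2.line(a,(0,(r-r0)*s),(6 if r%50 else 16,(r-r0)*s),(0,255,255),1)
    cv2.imwrite(n,a)
crop(95,255,160,280,5,"pics/cl.png",.6)
crop(230,430,160,290,4,"pics/cr.png",.6)
E
```

```text
(no output)
```

View pics/cl.png

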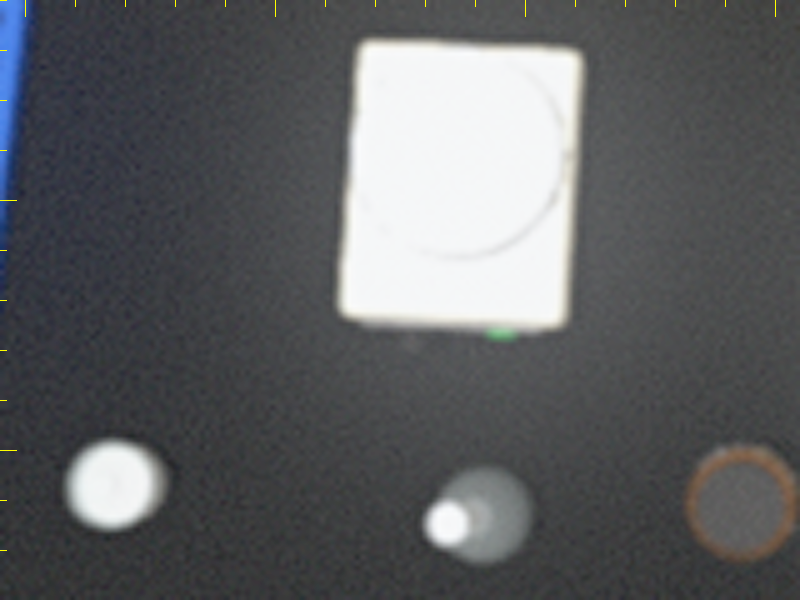

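View pics/cr.png

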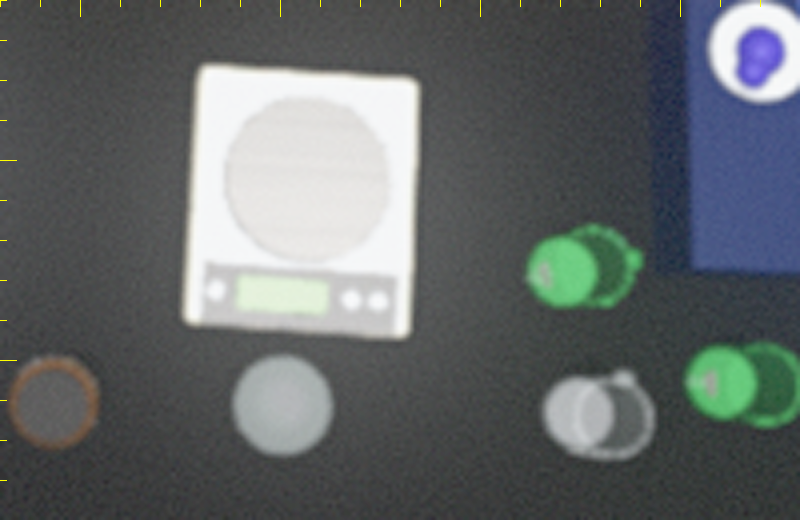

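The left crop shows the stirrer housing and plate, the weighing bottle at (110,484), the flask bulb at (485,515) with its stopper at (447,524), and the solvent bottle at (742,502).

The right crop shows the pan at (307,179), the watch glass at (283,405) and the one clear beaker, with its base at (579,414) and rim at (614,417). The other two beakers are clearly green, so the clear one is the target.

```bash
cat > h.py <<'E'
import numpy as np
from scipy.spatial.transform import Rotation as R
from plant import readout, viewer, order, bot
def px2w(info,c,r,z):
    d=np.array([(c-info['cx'])/info['fx'],-(r-info['cy'])/info['fy'],-1.])
    d=R.from_euler('xyz',info['rotation']).apply(d); o=np.array(info['origin'])
    return (o+d*(z-o[2])/d[2])[:2]
def w2px(info,p):
    q=R.from_euler('xyz',info['rotation']).inv().apply(np.array(p)-info['origin'])
    return np.array([info['cx']-info['fx']*q[0]/q[2], info['cy']+info['fy']*q[1]/q[2]])
E
python3 - <<'E'
from h import *
np.set_printoptions(precision=1,suppress=True)
t=viewer.camera_info("top"); s=viewer.camera_info("scene")
L=lambda u,v,z:px2w(t,95+(u+.5)/5-.5,160+(v+.5)/5-.5,z)
Rr=lambda u,v,z:px2w(t,230+(u+.5)/4-.5,160+(v+.5)/4-.5,z)
st=np.array([L(*p,40) for p in((358,42),(582,48),(567,325),(340,318))])
ba=np.array([Rr(*p,34) for p in((200,66),(419,78),(409,337),(184,323))])
def pose(c,w,d,x0):
    # model corners: back-left(+x,+y), back-right, front-right, front-left
    m=np.array([(x0[1],w/2),(x0[1],-w/2),(x0[0],-w/2),(x0[0],w/2)])
    mc=m-m.mean(0); cc=c-c.mean(0)
    a=np.arctan2((mc[:,0]*cc[:,1]-mc[:,1]*cc[:,0]).sum(),(mc*cc).sum())
    A=np.array([[np.cos(a),-np.sin(a)],[np.sin(a),np.cos(a)]])
    o=c.mean(0)-A@m.mean(0); return o,np.degrees(a),c-(m@A.T+o)
print("stir",*pose(st,120,150,(-89,61)),"plate",L(461,153,52))
print("bal",*pose(ba,150,175,(-100,75)),"pan",Rr(307,179,50))
O={"weigh":L(110,484,34),"flask bulb":L(485,515,20),"flask stop":L(447,524,130),"solv":L(742,502,60),"wg":Rr(283,405,10),"beaker rim":Rr(615,417,70),"beaker base":Rr(579,414,2),
"greenA":Rr(563,272,2),"greenB":Rr(722,383,2)}
Z={"weigh":34,"flask bulb":20,"flask stop":130,"solv":60,"wg":10,"beaker rim":70,"beaker base":2}
for k,v in O.items(): print(k,v, w2px(s,[*v,Z.get(k,2)])*800/512)
for n,p in(("plate",L(461,153,52)),("pan",Rr(307,179,50))): print(n,w2px(s,[*p,51])*800/512)
print("glove edge",Rr(690,250,70)); print(viewer.camera_info("wrist"),readout.get_obs()["time"])
E
```

```text
stir [635.3 165.8] -1.5387744759910795 [[-0.3  0.6]
 [ 0.4 -1. ]
 [ 0.1 -0.2]
 [-0.2  0.6]] plate [635.2 165. ]
bal [ 599.9 -153.3] -3.392709259843139 [[-0.8 -0.7]
 [ 0.7 -0.1]
 [ 0.3  0.5]
 [-0.2  0.4]] pan [ 599.4 -153. ]
weigh [459.8 348.3] [588.1 395.5]
flask bulb [444.2 152. ] [522.2 317.9]
flask stop [444.3 152.7] [532.2 288.2]
solv [453.1  13.7] [477.  261.5]
wg [ 450.  -140.6] [432.1 226.9]
beaker rim [ 445.7 -344.1] [381.1 151.2]
beaker base [ 444.8 -343.5] [382.8 172.4]
greenA [ 541.4 -336.3] [349.8 192.4]
greenB [ 466.3 -442.3] [352.7 151.5]
plate [449.9 366.8]
pan [371.1 243.6]
glove edge [ 552.3 -397.2]
{'fx': 299.69492688650917, 'fy': 299.69492688650917, 'cx': 253.28152461905327, 'cy': 193.75733137011517, 'origin': array([131.9, 513.3, 384.4]), 'rotation': array([-0.3,  0. ,  1.2])} 0.1
```

Both cameras agree to about 2 mm, so I'll start with the weighing bottle.

```bash
python3 -m creep '0.0328 -0.0172 -0.015 0 0 0 100;0.0328 -0.0172 -0.015 0 0 0 100;0.0328 -0.0172 -0.015 0 0 0 100;0.0328 -0.0172 -0.015 0 0 0 100;0.0328 -0.0172 -0.015 0 0 0 100;0.0328 -0.0172 -0.015 0 0 0 100;0.0328 -0.0172 -0.015 0 0 0 100;0.0328 -0.0172 -0.015 0 0 0 100'
python3 -m creep '0 0 0 0 0 0 100;0 0 0 0 0 0 100'
python3 - <<'E'
from h import *; import cv2
i=viewer.camera_info("wrist");im=viewer.capture("wrist"); cv2.imwrite("pics/w1.png",im[:,:,::-1]); print(i,readout.get_obs()["tool_pos"])
for z in(0,34,50): print(z,w2px(i,[459.8,348.3,z]))
E
```

```text
time: 0.77
tool_pos: [461.7, 347.4, 171.1]
tcp_rot: [-3.141, -0.0, 2.755]
contact_force: [0.7, 0.2, 0.2]
grip_width: 91.4
finger_force: 0.0
time: 0.93
tool_pos: [461.3, 347.1, 170.6]
tcp_rot: [-3.139, -0.002, 2.751]
contact_force: [-0.1, 1.1, 0.1]
grip_width: 91.5
finger_force: 0.0
{'fx': 299.69492688650917, 'fy': 299.69492688650917, 'cx': 253.28152461905327, 'cy': 193.75733137011517, 'origin': array([395.5792    , 374.68910854, 263.46937206]), 'rotation': array([-0.26134416,  0.00278909,  1.18128197])} [460.32294116 348.13200715 171.49147117]
0 [254.06204835 192.65606397]
34 [254.05043342 203.49258935]
50 [254.04378978 209.69098183]
```

View pics/w1.png

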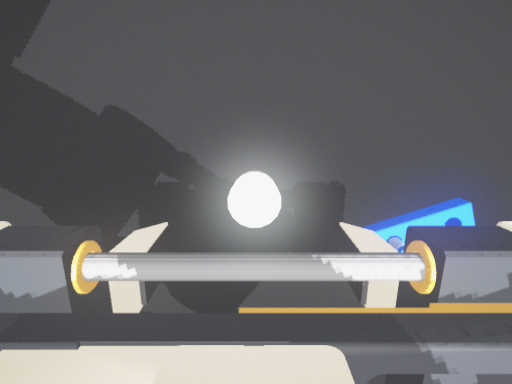

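The weighing bottle is centred at (254,200), squarely between the fingers. I'll descend and grip.

```bash
python3 -m creep '0 0 -0.032 0 0 0 100;0 0 -0.032 0 0 0 100;0 0 -0.032 0 0 0 100;0 0 0 0 0 0 100;0 0 0 0 0 0 20;0 0 0 0 0 0 20;0 0 0 0 0 0 20;0 0 0 0 0 0 20'
python3 -m creep '0 0 0 0 0 0 20;0 0 0 0 0 0 20;0 0 0.003 0 0 0 20;0 0 0.02 0 0 0 20;0 0 0.03 0 0 0 20;0 0 0.03 0 0 0 20;0 0 0.02 0 0 0 20;0 0 0 0 0 0 20'
```

```text
time: 1.65
tool_pos: [461.2, 349.5, 78.5]
tcp_rot: [3.138, 0.002, 2.755]
contact_force: [-0.9, 0.2, 0.6]
grip_width: 69.7
finger_force: 0.0
time: 2.32
tool_pos: [462.3, 349.7, 184.4]
tcp_rot: [3.135, 0.005, 2.755]
contact_force: [0.9, 0.9, -0.4]
grip_width: 19.6
finger_force: 0.0
```

The fingers are slow (about 65 mm/s), so I lifted before they had closed. I'll reopen and check the bottle.

```bash
python3 -m creep '0 0 0 0 0 0 100;0 0 0 0 0 0 100;0 0 0 0 0 0 100;0 0 0 0 0 0 100;0 0 0 0 0 0 100;0 0 0 0 0 0 100;0 0 0 0 0 0 100;0 0 0 0 0 0 100'
python3 - <<'E'
from h import *; import cv2
i=viewer.camera_info("wrist");im=viewer.capture("wrist"); cv2.imwrite("pics/w2.png",im[:,:,::-1]); print(readout.get_obs())
for z in(0,34,50): print(z,w2px(i,[459.8,348.3,z]))
g=im.min(2)[120:222,180:330]; c=cv2.moments((g>150).astype(np.uint8)); print(c['m10']/c['m00']+180,c['m01']/c['m00']+120,c['m00'])
p=np.argwhere(g>150);print(p.min(0)+[120,180],p.max(0)+[120,180])
E
```

```text
time: 2.98
tool_pos: [460.4, 348.6, 179.0]
tcp_rot: [-3.141, -0.0, 2.755]
contact_force: [-0.2, 0.0, -0.2]
grip_width: 68.1
finger_force: 0.0
{'time': 3.0333, 'joint_positions': array([ 5.15367089e-01,  5.45253580e-01,  1.52954146e+00,  1.96795541e-05,
        1.06696501e+00, -6.68633414e-01]), 'dq': array([-0.00025396, -0.00099413, -0.00156843, -0.00158553,  0.00141672,
       -0.00144786]), 'tau': array([-4.46319755e-03, -5.04033816e+01, -2.16029888e+01,  3.58897273e-02,
        8.06399435e-02, -1.60146192e-04]), 'tool_pos': array([460.42573028, 348.60707408, 179.07919178]), 'tcp_rot': array([-3.14147198e+00, -1.17294113e-04,  2.75478732e+00]), 'contact_force': array([-0.14655114, -0.50876609,  0.71104551]), 'moment': array([-0.05339553, -0.02956833, -0.02942784]), 'finger_force': 0.0, 'grip_width': 72.46659089085317}
0 [252.53071003 191.50168456]
34 [252.40180247 201.88673565]
50 [252.32854758 207.78829586]
254.94634525660965 197.08359253499222 2572.0
[169 226] [221 285]
```

View pics/w2.png

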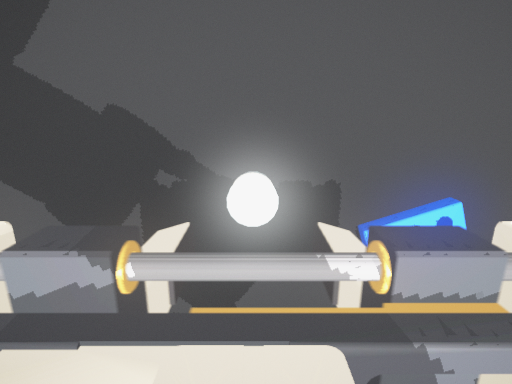

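The bottle hasn't moved (253,199). I'll try again and wait for the grip this time.

```bash
python3 -m creep '0 0 -0.035 0 0 0 80;0 0 -0.035 0 0 0 80;0 0 -0.034 0 0 0 80;0 0 0 0 0 0 80;0 0 0 0 0 0 10;0 0 0 0 0 0 10;0 0 0 0 0 0 10;0 0 0 0 0 0 10'
python3 -m creep '0 0 0 0 0 0 10;0 0 0 0 0 0 10;0 0 0 0 0 0 10;0 0 0 0 0 0 10;0 0 0 0 0 0 10;0 0 0 0 0 0 10'
```

```text
time: 3.7
tool_pos: [461.5, 349.3, 77.5]
tcp_rot: [3.138, 0.003, 2.755]
contact_force: [-0.3, 0.3, -0.8]
grip_width: 51.8
finger_force: 0.0
time: 4.2
tool_pos: [461.0, 349.0, 76.7]
tcp_rot: [3.14, 0.002, 2.755]
contact_force: [-0.9, -0.2, 6.5]
grip_width: 41.2
finger_force: 30.0
```

```bash
python3 -m creep '0 0 0.015 0 0 0 10;0 0 0.035 0 0 0 10;0 0 0.035 0 0 0 10;0.0107 -0.0386 0 0 0 0 10;0.0107 -0.0386 0 0 0 0 10;0.0107 -0.0386 0 0 0 0 10;0.0107 -0.0386 0 0 0 0 10;0.0107 -0.0386 0 0 0 0 10'
python3 -m creep '0.0107 -0.0386 0 0 0 0 10;0.0107 -0.0386 0 0 0 0 10;0.0107 -0.0386 0 0 0 0 10;0.0107 -0.0386 0 0 0 0 10;0.0107 -0.0386 0 0 0 0 10;0.0107 -0.0386 0 0 0 0 10;0.0107 -0.0386 0 0 0 0 10;0.0107 -0.0386 0 0 0 0 10'
python3 -m creep '0 0 0 0 0 0 10;0 0 0 0 0 0 10;0 0 0 0 0 0 10;0 0 0 0 0 0 10'
```

```text
time: 4.87
tool_pos: [514.0, 154.0, 160.7]
tcp_rot: [3.141, 0.001, 2.755]
contact_force: [-0.3, 0.5, -0.9]
grip_width: 41.3
finger_force: 30.0
time: 5.53
tool_pos: [599.6, -155.2, 160.6]
tcp_rot: [3.141, 0.0, 2.755]
contact_force: [0.5, 0.6, 0.4]
grip_width: 41.0
finger_force: 30.0
time: 5.87
tool_pos: [599.2, -151.8, 160.2]
tcp_rot: [3.141, -0.001, 2.756]
contact_force: [-0.8, -0.4, -0.6]
grip_width: 41.3
finger_force: 30.0
```

```bash
python3 -m creep '0 0 -0.02 0 0 0 10;0 0 -0.01 0 0 0 10;0 0 -0.003 0 0 0 10;0 0 -0.001 0 0 0 10;0 0 0 0 0 0 10;0 0 0 0 0 0 10'
python3 - <<'E'
from h import *; import cv2
im=viewer.capture("wrist"); cv2.imwrite("pics/w3.png",im[:,:,::-1]); print(readout.get_obs()["tool_pos"],readout.get_obs()["contact_force"])
E
```

```text
time: 6.37
tool_pos: [599.1, -151.6, 127.0]
tcp_rot: [3.141, -0.002, 2.756]
contact_force: [-3.0, 2.4, 6.1]
grip_width: 40.7
finger_force: 30.0
[ 599.06849879 -151.5561326   127.02532482] [-3.26458662  2.11119146  6.46691751]
```

View pics/w3.png

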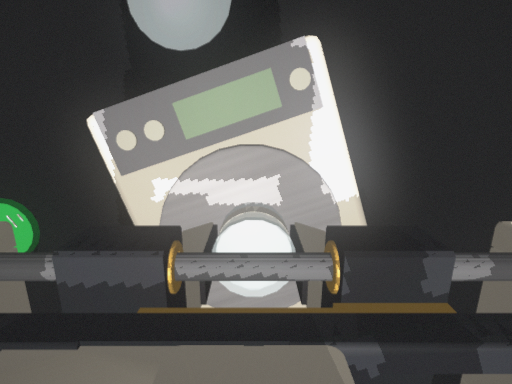

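The bottle is seated on the pan with about 6 N contact and looks centred (bottle 253, pan 251). I'll release and go to the beaker.

```bash
python3 -m creep '0 0 0 0 0 0 80;0 0 0 0 0 0 80;0 0 0 0 0 0 80;0 0 0 0 0 0 80;0 0 0.02 0 0 0 100;0 0 0.03 0 0 0 100;0 0 0 0 0 0 100;-0.022 -0.0274 0 0 0 0 100'
python3 -m creep '-0.022 -0.0274 0 0 0 0 100;-0.022 -0.0274 0 0 0 0 100;-0.022 -0.0274 0 0 0 0 100;-0.022 -0.0274 0 0 0 0 100;-0.022 -0.0274 0 0 0 0 100;-0.022 -0.0274 0 0 0 0 100;0 0 0 0 0 0 100;0 0 0 0 0 0 100'
python3 - <<'E'
from h import *; import cv2
i=viewer.camera_info("wrist");im=viewer.capture("wrist"); cv2.imwrite("pics/w4.png",im[:,:,::-1]); print(readout.get_obs()["tool_pos"])
for z in(0,70): print(z,w2px(i,[445.2,-343.8,z]))
E
```

```text
time: 7.08
tool_pos: [580.9, -177.6, 178.2]
tcp_rot: [3.14, 0.006, 2.759]
contact_force: [-0.5, 0.3, -0.9]
grip_width: 89.2
finger_force: 0.0
time: 7.75
tool_pos: [444.4, -346.4, 176.1]
tcp_rot: [3.141, 0.0, 2.751]
contact_force: [-0.1, 0.5, 0.6]
grip_width: 91.3
finger_force: 0.0
[ 445.25086708 -345.25050918  176.08154454]
0 [255.86441996 192.40438138]
70 [256.66114262 217.91408569]
```

View pics/w4.png

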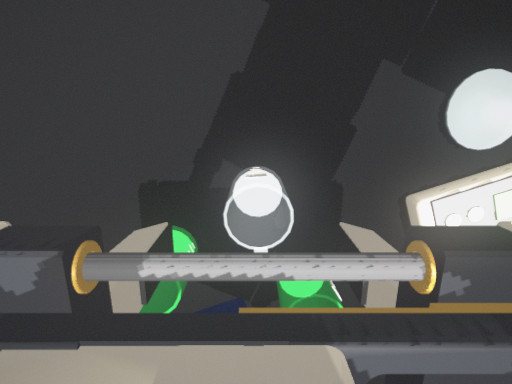

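The beaker base is at (257,193) and its rim at (258,215), as predicted. It is clear glass, centred between the fingers, and both green ones are out of the fingers' way.

```bash
python3 -m creep '0 0 -0.026 0 0 0 100;0 0 -0.026 0 0 0 100;0 0 -0.026 0 0 0 60;0 0 0 0 0 0 60;0 0 0 0 0 0 10;0 0 0 0 0 0 10;0 0 0 0 0 0 10;0 0 0 0 0 0 10'
python3 -m creep '0 0 0 0 0 0 10;0 0 0 0 0 0 10;0 0 0 0 0 0 10;0 0 0 0 0 0 10;0 0 0 0 0 0 10'
```

```text
time: 8.47
tool_pos: [446.4, -345.3, 99.9]
tcp_rot: [-3.141, 0.003, 2.755]
contact_force: [-0.6, -0.3, 0.6]
grip_width: 56.7
finger_force: 0.0
time: 8.88
tool_pos: [446.1, -345.3, 99.6]
tcp_rot: [-3.141, 0.002, 2.755]
contact_force: [0.2, 2.3, 7.2]
grip_width: 50.2
finger_force: 30.0
```

```bash
python3 -m creep '0 0 0.015 0 0 0 10;0 0 0.03 0 0 0 10;0 0 0.03 0 0 0 10;0.0135 0.0364 0 0 0 0 10;0.0135 0.0364 0 0 0 0 10;0.0135 0.0364 0 0 0 0 10;0.0135 0.0364 0 0 0 0 10;0.0135 0.0364 0 0 0 0 10'
python3 -m creep '0.0135 0.0364 0 0 0 0 10;0.0135 0.0364 0 0 0 0 10;0.0135 0.0364 0 0 0 0 10;0.0135 0.0364 0 0 0 0 10;0.0135 0.0364 0 0 0 0 10;0.0135 0.0364 0 0 0 0 10;0.0135 0.0364 0 0 0 0 10;0.0135 0.0364 0 0 0 0 10'
python3 -m creep '0.0135 0.0364 0 0 0 0 10;0 0 0 0 0 0 10;0 0 0 0 0 0 10;0 0 0 0 0 0 10'
python3 -m creep '0 0 0 0 0 0 10'
```

```text
time: 9.55
tool_pos: [513.2, -161.5, 173.6]
tcp_rot: [-3.142, 0.001, 2.754]
contact_force: [0.3, -0.8, -0.6]
grip_width: 50.0
finger_force: 30.0
time: 10.22
tool_pos: [621.3, 130.1, 173.5]
tcp_rot: [-3.142, 0.0, 2.755]
contact_force: [0.7, -0.1, -0.7]
grip_width: 50.2
finger_force: 30.0
time: 10.55
tool_pos: [634.2, 164.5, 172.9]
tcp_rot: [-3.141, -0.001, 2.755]
contact_force: [0.7, -0.9, -0.3]
grip_width: 50.4
finger_force: 30.0
time: 10.63
tool_pos: [634.3, 163.5, 173.2]
tcp_rot: [-3.141, -0.0, 2.754]
contact_force: [-0.4, -0.1, -0.4]
grip_width: 49.9
finger_force: 30.0
```

```bash
python3 -m creep '0.001 0.001 -0.012 0 0 0 10;0 0 -0.007 0 0 0 10;0 0 -0.002 0 0 0 10;0 0 -0.001 0 0 0 10;0 0 0 0 0 0 10;0 0 0 0 0 0 10'
```

```text
time: 11.13
tool_pos: [635.1, 164.5, 151.6]
tcp_rot: [-3.14, -0.001, 2.754]
contact_force: [-3.7, -2.3, 7.2]
grip_width: 49.8
finger_force: 30.0
```

```bash
python3 -m creep '0 0 0 0 0 0 100;0 0 0 0 0 0 100;0 0 0 0 0 0 100;0 0 0 0 0 0 100;0 0 0.02 0 0 0 100;0 0 0.03 0 0 0 100;-0.0206 -0.034 0 0 0 0 100;-0.0206 -0.034 0 0 0 0 100'
python3 -m creep '-0.0206 -0.034 0 0 0 0 100;-0.0206 -0.034 0 0 0 0 100;-0.0206 -0.034 0 0 0 0 100;-0.0206 -0.034 0 0 0 0 100;-0.0206 -0.034 0 0 0 0 100;-0.0206 -0.034 0 0 0 0 100;-0.0206 -0.034 0 0 0 0 100;0 0 0 0 0 0 100'
python3 -m creep '0 0 0 0 0 0 100'
python3 - <<'E'
from h import *; import cv2
i=viewer.camera_info("wrist");w=viewer.capture("wrist");im=viewer.capture("top");print(readout.get_obs()["tool_pos"])
a=cv2.resize(im[150:260,150:330,::-1],(540,330),interpolation=cv2.INTER_CUBIC)
a=(255*(a/255.)**1.0).astype(np.uint8)
t=viewer.camera_info("top")
# expected rim centre if beaker is exactly on the plate centre
print("exp",(w2px(t,[635.3,165.4,122])-[150,150])*3,(w2px(t,[599.6,-153.1,84])-[150,150])*3)
b=np.zeros((600,800,3),np.uint8); b[:330,:540]=a; b[330:600,440:]=cv2.resize(w[:,:,::-1],(360,270))
b[330:600,:400]=cv2.resize(im[160:225,150:246,::-1],(400,270),interpolation=cv2.INTER_CUBIC); cv2.imwrite("pics/m5.png",b)
print("wg",w2px(i,[450,-140.6,10]))
g=w.max(2)[60:222,150:360]; 
cv2.imwrite("pics/w5.png",w[:,:,::-1])
E
```

```text
time: 11.8
tool_pos: [595.2, 98.2, 202.7]
tcp_rot: [3.139, 0.005, 2.758]
contact_force: [0.2, -0.7, -1.1]
grip_width: 91.3
finger_force: 0.0
time: 12.47
tool_pos: [447.2, -145.1, 201.2]
tcp_rot: [-3.14, -0.001, 2.749]
contact_force: [1.0, 1.2, 0.8]
grip_width: 92.0
finger_force: 0.0
time: 12.55
tool_pos: [449.3, -142.1, 201.3]
tcp_rot: [3.141, 0.0, 2.75]
contact_force: [-0.3, 0.1, -0.1]
grip_width: 91.7
finger_force: 0.0
[ 450.38766041 -140.17503847  201.25612456]
exp [ 95.47578412 107.44310962] [475.09953372 158.29179809]
wg [254.71548147 188.71387333]
```

View pics/m5.png

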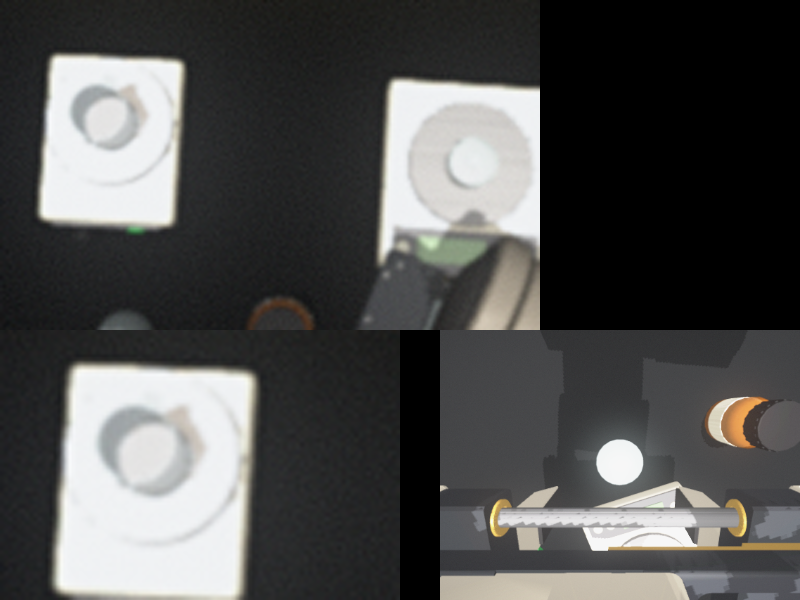

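The beaker stands centred on the plate, its rim at (95,107) in the panel as expected. The weighing bottle at (473,160) is within about 2 mm of the pan centre. The watch glass is at (254.6,188) in the wrist view, as predicted, so I'll grip it low.

```bash
python3 -m creep '0 0 -0.04 0 0 0 100;0 0 -0.04 0 0 0 100;0 0 -0.035 0 0 0 100;0 0 -0.015 0 0 0 100;0 0 -0.003 0 0 0 100;0 0 0 0 0 0 30;0 0 0 0 0 0 30;0 0 0 0 0 0 30'
python3 -m creep '0 0 0 0 0 0 30;0 0 0 0 0 0 30;0 0 0 0 0 0 30;0 0 0 0 0 0 30'
```

```text
time: 13.32
tool_pos: [451.0, -139.7, 68.5]
tcp_rot: [3.142, 0.001, 2.757]
contact_force: [0.3, 0.3, 0.3]
grip_width: 76.4
finger_force: 0.0
time: 13.65
tool_pos: [450.5, -140.4, 68.7]
tcp_rot: [3.141, 0.001, 2.755]
contact_force: [1.9, 1.4, 3.1]
grip_width: 62.4
finger_force: 30.0
```

```bash
python3 -m creep '0 0 0.01 0 0 0 30;0 0 0.03 0 0 0 30;0 0 0.04 0 0 0 30;0 0 0.04 0 0 0 30;0 0 0.02 0 0 0 30;0.0205 0.0339 0 0 0 0 30;0.0205 0.0339 0 0 0 0 30;0.0205 0.0339 0 0 0 0 30'
python3 -m creep '0.0205 0.0339 0 0 0 0 30;0.0205 0.0339 0 0 0 0 30;0.0205 0.0339 0 0 0 0 30;0.0205 0.0339 0 0 0 0 30;0.0205 0.0339 0 0 0 0 30;0.0205 0.0339 0 0 0 0 30;0 0 0 0 0 0 30;0 0 0 0 0 0 30'
python3 -m creep '0 0 0 0 0 0 30'
python3 - <<'E'
from h import *; import cv2
i=viewer.camera_info("wrist");w=viewer.capture("wrist");print(readout.get_obs()["tool_pos"])
cv2.imwrite("pics/w6.png",w[:,:,::-1])
E
```

```text
time: 14.32
tool_pos: [512.1, -38.1, 209.9]
tcp_rot: [3.141, 0.002, 2.752]
contact_force: [1.4, -0.5, 0.7]
grip_width: 62.6
finger_force: 30.0
time: 14.98
tool_pos: [634.6, 166.6, 208.0]
tcp_rot: [-3.141, -0.001, 2.758]
contact_force: [-0.9, -0.2, -0.8]
grip_width: 62.9
finger_force: 30.0
time: 15.07
tool_pos: [634.1, 164.5, 208.2]
tcp_rot: [-3.141, -0.001, 2.755]
contact_force: [0.0, -0.5, 0.3]
grip_width: 62.6
finger_force: 30.0
[634.10144147 163.88150965 208.46437497]
```

View pics/w6.png

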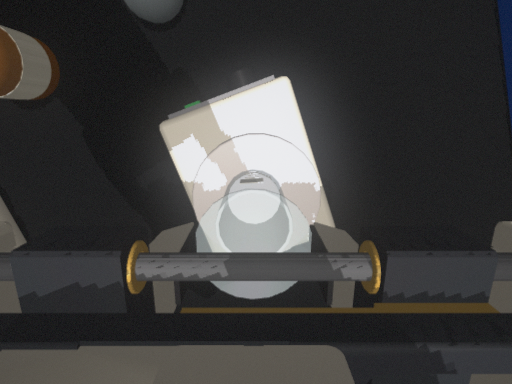

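The watch glass is held level at (253,243), over the beaker rim at (254,225). Lowering it on.

```bash
python3 -m creep '0.0005 0 -0.01 0 0 0 30;0 0 -0.006 0 0 0 30;0 0 -0.002 0 0 0 30;0 0 -0.001 0 0 0 30;0 0 0 0 0 0 30;0 0 0 0 0 0 30'
python3 -m creep '0 0 -0.001 0 0 0 30;0 0 0 0 0 0 30'
python3 -c "
from h import *
i=viewer.camera_info('wrist')
print(w2px(i,[635.1,164.7,122]),w2px(i,[635.1,164.7,129]))
import cv2;w=viewer.capture('wrist');cv2.imwrite('pics/w7.png',cv2.resize(w[150:330,130:380,::-1],(750,540)))"
```

```text
time: 15.62
tool_pos: [635.2, 164.5, 189.4]
tcp_rot: [3.141, 0.0, 2.754]
contact_force: [-0.7, 0.6, -1.4]
grip_width: 62.2
finger_force: 30.0
time: 15.78
tool_pos: [635.2, 164.7, 188.3]
tcp_rot: [3.141, 0.0, 2.755]
contact_force: [-0.0, 0.3, -0.6]
grip_width: 62.6
finger_force: 30.0
[252.64115981 241.65371323] [252.61164233 246.91471271]
```

View pics/w7.png

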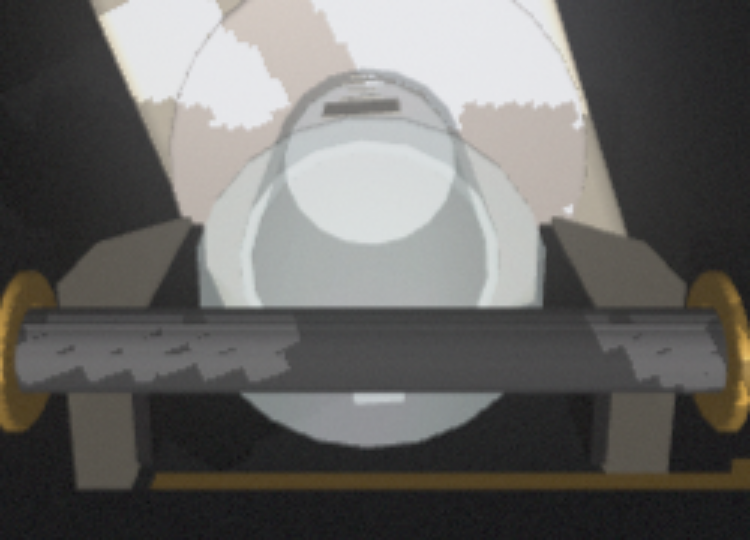

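The watch glass, centred at (371,284), is concentric with the beaker rim (370,271). I'll lower it in small steps until it touches.

```bash
python3 -m creep '0 0 -0.001 0 0 0 30;0 0 0 0 0 0 30;0 0 0 0 0 0 30'
python3 -m creep '0 0 -0.0007 0 0 0 30;0 0 0 0 0 0 30;0 0 0 0 0 0 30'
```

```text
time: 16.08
tool_pos: [635.3, 164.8, 187.6]
tcp_rot: [3.141, 0.001, 2.755]
contact_force: [-0.5, 0.1, 1.9]
grip_width: 62.4
finger_force: 30.0
time: 16.33
tool_pos: [635.4, 164.9, 187.5]
tcp_rot: [3.141, 0.001, 2.755]
contact_force: [-0.8, -0.4, 4.9]
grip_width: 62.5
finger_force: 30.0
```

```bash
python3 -m creep '0 0 0 0 0 0 90;0 0 0 0 0 0 90;0 0 0 0 0 0 90;0 0 0 0 0 0 90;0 0 0 0 0 0 90;0 0 0.012 0 0 0 90;0 0 0.02 0 0 0 90;-0.0303 -0.0252 0 0 0 0 90'
python3 -m creep '-0.0303 -0.0252 0 0 0 0 90;-0.0303 -0.0252 0 0 0 0 90;-0.0303 -0.0252 0 0 0 0 90;-0.0303 -0.0252 0 0 0 0 90;-0.0303 -0.0252 0 0 0 0 90;0 0 0 0 0 0 90;0 0 0 0 0 0 90;0 0 0 0 0 0 90'
python3 - <<'E'
from h import *; import cv2
i=viewer.camera_info("wrist");w=viewer.capture("wrist");im=viewer.capture("top");print(readout.get_obs()["tool_pos"])
t=viewer.camera_info("top")
print("exp wg rim ctr",(w2px(t,[635.1,164.7,129])-[150,160])*5,"bk",(w2px(t,[635.1,164.7,52])-[150,160])*5)
print("solv",[w2px(i,[453.1,13.7,z]) for z in(60,106)])
b=np.zeros((600,800,3),np.uint8); b[:300,:350]=cv2.resize(im[160:220,150:220,::-1],(350,300),interpolation=cv2.INTER_CUBIC); b[216:600,288:]=w[:,:,::-1]; cv2.imwrite("pics/m8.png",b)
E
```

```text
time: 17.0
tool_pos: [610.2, 142.3, 222.3]
tcp_rot: [3.134, 0.01, 2.757]
contact_force: [-0.2, -0.9, 0.3]
grip_width: 82.8
finger_force: 0.0
time: 17.67
tool_pos: [454.1, 13.4, 219.0]
tcp_rot: [3.141, 0.002, 2.754]
contact_force: [1.6, 0.9, -0.7]
grip_width: 82.5
finger_force: 0.0
[454.41691991  13.94769191 218.69678963]
exp wg rim ctr [157.92031716 127.1315329 ] bk [184.60636803 151.14848554]
solv [array([252.71730326, 196.2792639 ]), array([252.61948139, 213.440496  ])]
```

View pics/m8.png

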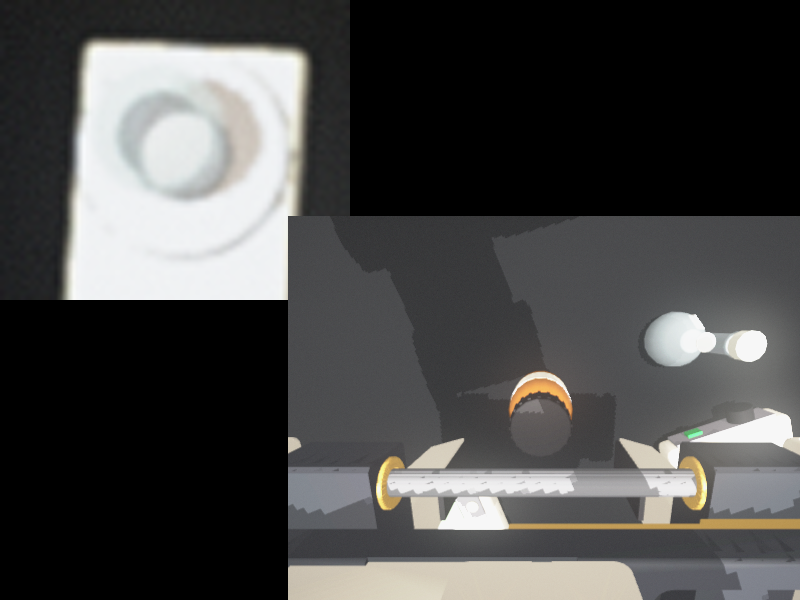

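The solvent cap is centred at wrist px (253,211), as predicted. The beaker with its cover stands on the plate. I'll grip the cap.

```bash
python3 -m creep '-0.001 0 -0.03 0 0 0 90;0 0 -0.03 0 0 0 90;0 0 -0.018 0 0 0 60;0 0 0 0 0 0 40;0 0 0 0 0 0 10;0 0 0 0 0 0 10;0 0 0 0 0 0 10;0 0 0 0 0 0 10'
python3 -m creep '0 0 0 0 0 0 10;0 0 0 0 0 0 10;0 0 0 0 0 0 10;0 0 0 0 0 0 10'
```

```text
time: 18.43
tool_pos: [453.2, 13.6, 141.7]
tcp_rot: [3.141, 0.002, 2.755]
contact_force: [-0.7, 0.4, 0.6]
grip_width: 47.1
finger_force: 0.0
time: 18.77
tool_pos: [453.0, 13.4, 141.5]
tcp_rot: [3.141, 0.002, 2.755]
contact_force: [-0.7, -0.1, 7.0]
grip_width: 44.4
finger_force: 30.0
```

```bash
python3 -m creep '0 0 0.01 0 0 0 10;0 0 0.025 0 0 0 10;0.033 -0.0007 0 0 0 0 10;0.033 -0.0007 0 0 0 0 10;0.033 -0.0007 0 0 0 0 10;0.033 -0.0007 0 0 0 0 10;0.033 -0.0007 0 0 0 0 10;0 0 0 0 0 0 10'
python3 -m creep '0 0 0 0 0 0 10;0 0 0 0 0 0 10;0 0 -0.02 0 0 0 10;0 0 -0.01 0 0 0 10;0 0 -0.003 0 0 0 10;0 0 0 0 0 0 10;0 0 0 0 0 0 10;0 0 0 0 0 0 10'
```

```text
time: 19.43
tool_pos: [622.0, 9.5, 174.9]
tcp_rot: [3.14, 0.004, 2.754]
contact_force: [-1.1, -0.4, -2.0]
grip_width: 44.4
finger_force: 30.0
time: 20.1
tool_pos: [617.1, 10.1, 142.9]
tcp_rot: [3.141, -0.0, 2.755]
contact_force: [-0.5, 0.1, -1.0]
grip_width: 44.6
finger_force: 30.0
```

```bash
python3 -m creep '0.0005 0 -0.001 0 0 0 10;0 0 0 0 0 0 10;0 0 0 0 0 0 10'
python3 -m creep '0 0 -0.001 0 0 0 10;0 0 0 0 0 0 10;0 0 0 0 0 0 10'
```

```text
time: 20.35
tool_pos: [617.8, 10.0, 141.6]
tcp_rot: [3.141, 0.0, 2.755]
contact_force: [0.8, 0.5, -1.5]
grip_width: 44.2
finger_force: 30.0
time: 20.6
tool_pos: [618.2, 9.9, 141.5]
tcp_rot: [3.141, 0.001, 2.755]
contact_force: [-1.0, -1.3, 4.8]
grip_width: 44.0
finger_force: 30.0
```

```bash
python3 -m creep '0 0 0 0 0 0 80;0 0 0 0 0 0 80;0 0 0 0 0 0 80;0 0 0 0 0 0 80;0 0 0.02 0 0 0 80;0 0 0.03 0 0 0 80;0 0 0.03 0 0 0 60;-0.029 0.0238 0 0 0 0 60'
python3 -m creep '-0.029 0.0238 0 0 0 0 60;-0.029 0.0238 0 0 0 0 60;-0.029 0.0238 0 0 0 0 60;-0.029 0.0238 0 0 0 0 60;-0.029 0.0238 0 0 0 0 60;0 0 0 0 0 0 60;0 0 0 0 0 0 60;0 0 0 0 0 0 60'
python3 - <<'E'
from h import *; import cv2
i=viewer.camera_info("wrist");w=viewer.capture("wrist");im=viewer.capture("top");print(readout.get_obs()["tool_pos"])
print("flask",[w2px(i,[444.3,152.4,z]) for z in(20,130)])
t=viewer.camera_info("top");print("solv exp",(w2px(t,[617.8,10,60])-[150,160])*4)
b=np.zeros((600,800,3),np.uint8); b[:300,:480]=cv2.resize(im[160:235,150:270,::-1],(480,300),interpolation=cv2.INTER_CUBIC); b[216:600,288:]=w[:,:,::-1]; b[:216,288:480]=0
b[:300,:288]=cv2.resize(im[160:235,190:262,::-1],(288,300),interpolation=cv2.INTER_CUBIC); cv2.imwrite("pics/m9.png",b)
E
```

```text
time: 21.27
tool_pos: [595.1, 30.6, 226.8]
tcp_rot: [3.138, 0.016, 2.751]
contact_force: [0.3, 0.6, 1.2]
grip_width: 64.3
finger_force: 0.0
time: 21.93
tool_pos: [444.5, 152.8, 220.8]
tcp_rot: [3.141, 0.001, 2.755]
contact_force: [-1.1, -0.3, -0.2]
grip_width: 55.0
finger_force: 0.0
[444.90869681 152.24265956 220.56175965]
flask [array([252.48210781, 186.12164944]), array([252.06016067, 226.01396665])]
solv exp [379.89803169 146.47431849]
```

View pics/m9.png

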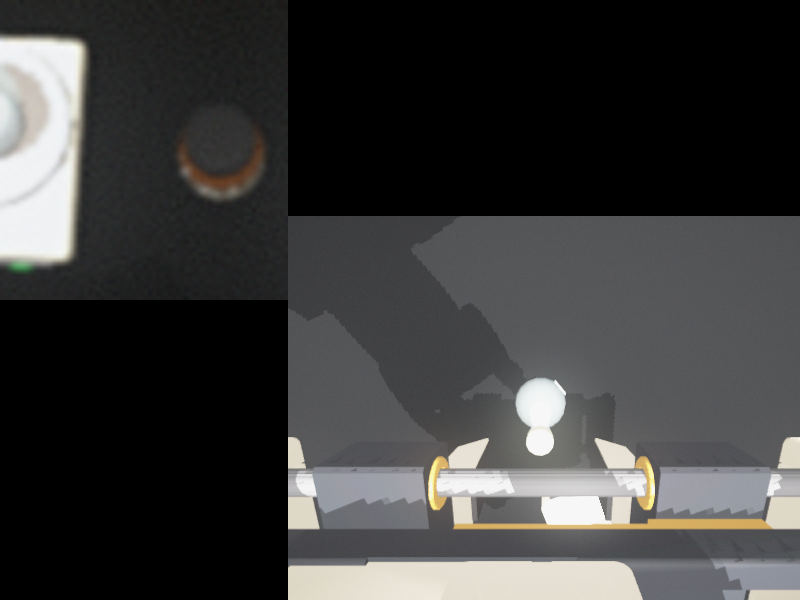

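The flask stopper is at wrist px (252,225) and its bulb at (252,187), as predicted. The solvent bottle stands upright in the gap at panel (221,148). I'll grip the neck.

```bash
python3 -m creep '0 0 -0.03 0 0 0 60;0 0 -0.03 0 0 0 60;0 0 -0.015 0 0 0 50;0 0 0 0 0 0 30;0 0 0 0 0 0 0;0 0 0 0 0 0 0;0 0 0 0 0 0 0;0 0 0 0 0 0 0'
python3 -m creep '0 0 0 0 0 0 0;0 0 0 0 0 0 0;0 0 0 0 0 0 0;0 0 0 0 0 0 0;0 0 0 0 0 0 0'
```

```text
time: 22.7
tool_pos: [444.6, 152.8, 146.7]
tcp_rot: [3.14, 0.002, 2.755]
contact_force: [-0.4, 0.1, 0.2]
grip_width: 19.7
finger_force: 0.0
time: 23.12
tool_pos: [444.5, 152.9, 146.5]
tcp_rot: [3.14, 0.002, 2.755]
contact_force: [0.1, -0.6, 6.2]
grip_width: 16.5
finger_force: 30.0
```

```bash
python3 -m creep '0 0 0.01 0 0 0 0;0 0 0.03 0 0 0 0;0 0 0.03 0 0 0 0;0.0323 0.023 0 0 0 0 0;0.0323 0.023 0 0 0 0 0;0.0323 0.023 0 0 0 0 0;0.0323 0.023 0 0 0 0 0;0.0323 0.023 0 0 0 0 0'
python3 -m creep '0.0323 0.023 0 0 0 0 0;0 0 0 0 0 0 0;0 0 0 0 0 0 0;0 0 -0.03 0 0 0 0;0 0 -0.025 0 0 0 0;0 0 -0.01 0 0 0 0;0 0 0 0 0 0 0;0 0 0 0 0 0 0'
```

```text
time: 23.78
tool_pos: [606.3, 269.0, 215.6]
tcp_rot: [3.142, -0.0, 2.755]
contact_force: [1.3, 0.2, -1.2]
grip_width: 16.4
finger_force: 30.0
time: 24.45
tool_pos: [637.4, 290.5, 151.5]
tcp_rot: [3.141, 0.0, 2.754]
contact_force: [0.1, -0.3, -0.9]
grip_width: 16.3
finger_force: 30.0
```

```bash
python3 -m creep '0.001 0 -0.003 0 0 0 0;0 0 -0.001 0 0 0 0;0 0 0 0 0 0 0;0 0 0 0 0 0 0'
python3 -m creep '0 0 -0.001 0 0 0 0;0 0 0 0 0 0 0;0 0 0 0 0 0 0'
python3 - <<'E'
from h import *; import cv2
w=viewer.capture("wrist"); cv2.imwrite("pics/w10.png",w[:,:,::-1])
E
```

```text
time: 24.78
tool_pos: [638.8, 290.9, 147.3]
tcp_rot: [3.141, 0.001, 2.755]
contact_force: [0.1, 0.5, -0.4]
grip_width: 15.9
finger_force: 30.0
time: 25.03
tool_pos: [638.8, 290.9, 145.9]
tcp_rot: [3.141, 0.001, 2.755]
contact_force: [0.4, -0.1, 0.6]
grip_width: 16.1
finger_force: 30.0
```

View pics/w10.png

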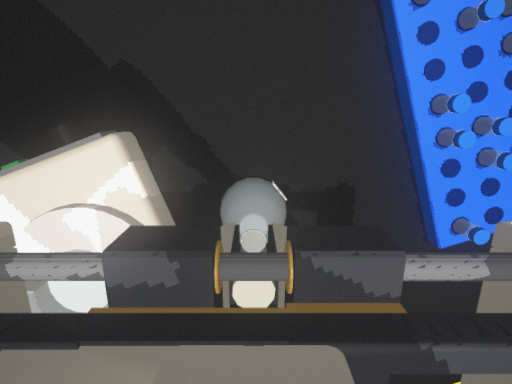

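The flask hangs upright between the stirrer and the rack, with its bulb at (253,210). Continuing down to contact.

```bash
python3 -m creep '0 0 -0.0008 0 0 0 0;0 0 0 0 0 0 0;0 0 0 0 0 0 0'
python3 -m creep '0 0 -0.0005 0 0 0 0;0 0 0 0 0 0 0;0 0 0 0 0 0 0'
```

```text
time: 25.33
tool_pos: [639.2, 290.9, 145.8]
tcp_rot: [3.14, 0.002, 2.755]
contact_force: [0.2, -1.8, 5.4]
grip_width: 16.3
finger_force: 30.0
time: 25.58
tool_pos: [639.3, 290.9, 145.8]
tcp_rot: [3.14, 0.002, 2.755]
contact_force: [0.5, -0.6, 7.5]
grip_width: 16.2
finger_force: 30.0
```

```bash
python3 -m creep '0 0 0 0 0 0 50;0 0 0 0 0 0 50;0 0 0 0 0 0 50;0 0 0 0 0 0 50;0 0 0.015 0 0 0 50;0 0 0.03 0 0 0 50;0 0 0.035 0 0 0 50;0 0 0.03 0 0 0 50'
python3 -m creep '-0.033 0 0.01 0 0 0 50;-0.033 0 0.01 0 0 0 50;-0.033 0 0 0 0 0 50;-0.033 0 0 0 0 0 50;-0.033 0 0 0 0 0 50;-0.033 0 0 0 0 0 50;-0.033 0 0 0 0 0 50;0 0 0 0 0 0 50'
python3 - <<'E'
from h import *; import cv2
t=viewer.camera_info("top");s=viewer.camera_info("scene");im=viewer.capture("top");sc=viewer.capture("scene")
b=np.zeros((600,800,3),np.uint8)
b[:300]=cv2.resize(im[150:240,90:330,::-1],(800,300),interpolation=cv2.INTER_CUBIC)
b[300:]=cv2.resize(sc[115:280,160:380,::-1],(800,600),interpolation=cv2.INTER_CUBIC)[:300] if 0 else cv2.resize(sc[120:270,150:390,::-1],(480,300),interpolation=cv2.INTER_CUBIC)[:, :480] if 0 else np.hstack([cv2.resize(sc[120:270,150:390,::-1],(480,300),interpolation=cv2.INTER_CUBIC),np.zeros((300,320,3),np.uint8)])
cv2.imwrite("pics/m11.png",b)
for n,p in dict(weigh=(599.6,-153.1,84),beak=(635.2,165.4,52),wg=(635.2,165.4,130),solv=(617.8,10,60),fbulb=(638.6,290.6,20),fst=(638.6,290.6,130)).items(): print(n,(w2px(t,p)-[90,150])*3.333,(w2px(s,p)-[150,120])*2+[0,300])
E
```

```text
time: 26.25
tool_pos: [638.5, 290.8, 255.5]
tcp_rot: [-3.141, -0.001, 2.755]
contact_force: [0.1, -0.6, 0.3]
grip_width: 45.7
finger_force: 0.0
time: 26.92
tool_pos: [402.1, 290.6, 274.0]
tcp_rot: [-3.139, -0.004, 2.757]
contact_force: [-0.7, 0.6, -0.6]
grip_width: 45.9
finger_force: 0.0
weigh [727.81558196 175.86218768] [173.66924793 359.26710498]
beak [322.16484506 133.95634226] [276.08513952 529.36341332]
wg [304.05150613 117.71035629] [279.38535819 504.71920285]
solv [516.53003491 155.37972588] [223.51061685 444.61420554]
fbulb [176.8646705  134.89210178] [327.10434046 607.26136561]
fst [133.95925504 112.09446269] [337.00979649 578.17788446]
```

View pics/m11.png

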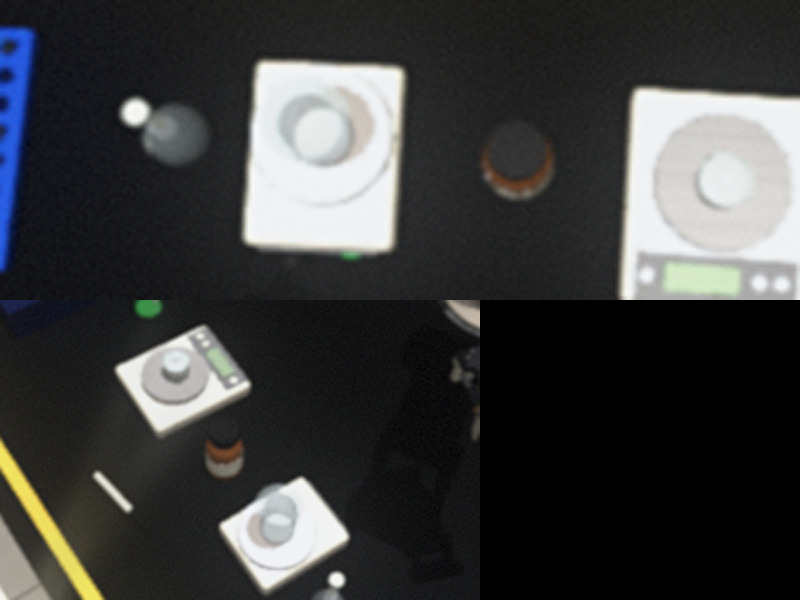

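The final view shows every piece upright and within about 2 mm of where I aimed. The flask bulb is at (176,134) against a predicted (177,135), the solvent bottle at (518,157), and the weighing bottle at (725,181) inside the pan, which is centred at (722,181). The watch glass covers the beaker. Handing in.

```bash
python3 -c "
from plant import order
print(order.close_job())"
```

```text
the job is handed in; nothing more can be done
None
```

The bench is set out as asked, in the order asked, and handed in at about 27 s: every piece stands upright within a few millimetres of its target in the final pictures, and the glove box, vial rack, marker and green beakers were left alone.

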